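# Balance the loaded strut on the fulcrum board

### The arm

A 6-joint arm with a two-finger parallel gripper is mounted at the origin on the work surface. World frame = base frame: x ahead of the robot, y to its left, z up, the work surface at z = 0. Lengths are in m, angles in rad, forces in N, time in s.
With the tool pointing down it reaches from about 0.425 to 1.125 m from the base axis. Payload 14.9 kg.
Tool frame: the origin (TCP) lies at the very end of the fingers, on their centre line; the grasp point (between the pads) lies bot.grip_depth behind it (bot.grip_depth is the distance from the TCP to the grasp point, in m); z points along the fingers, y is the direction in which the jaws open and shut (so a half turn about z gives the same grasp; the last joint's range is limited). The gripper opens to 91 mm and grips with 3 to 60 N. Pads are 32 mm wide; open, the fingers measure 118 mm over their backs; the gripper's body (76 mm by 178 mm) begins 60 mm behind the grasp point.
Start: joints at [1.148, 0.379, 1.734, -0, 1.028, -0.033], TCP at [0.266, 0.648, 0.214] pointing down, gripper open.
Joint ranges: [-2.77, 2.77], [-0.74, 2.19], [0, 2.66], [-1.06, 4.2], [0.31, 2.87], [-3.08, 3.08]. Speed limits (rad/s): [1.89, 1.89, 2.39, 3.14, 3.14, 3.14].

### API

Orientations are given as a 3x3 rotation matrix whose columns are the frame's x, y, z axes.
In Python, from rig import bot gives the robot as it stands. The module is installed in compiled form; this text tells all that it offers.
- The arm moves only by the tool play_rows, never from a script. Its argument "moves" is a list that holds one entry, the list of rows, each a list of 5 numbers: the opening, from 0 (shut) to 1 (fully open), then the shift along the tool's x, y, z in cm, then the turn about the tool's z in degrees. In form: [[[fingers, tx, ty, tz, spin], ...]]. A call has exactly 10 rows; each row is the pose to reach, as a shift and turn from the pose measured when the call began, along the tool's axes at that moment; what a row does not reach only later rows make up. A row lasts 1/12 s, in which the tool goes at most 41.7 mm and 7.16 degrees, less where a joint would pass 70% of its speed; a pose out of reach is approached as far as the arm can. A call with a gripper value outside its range is refused whole. The fingers move at their own pace and stop on an object; the grip force is fixed at half the most. Time passes only in rows, so rows that repeat a pose let the fingers close, or fill a call up. It gives the time, the measured TCP pose, the force and the opening at its end, in the units of the state.
- bot.sense(): the state, without advancing time (a new reading comes with each control period).
- bot.read_camera(name): name is "side" or "top" or "wrist"; returns a dict with "pixels" (400x640x3 uint8, blue, green, red), "fx", "fy", "cx", "cy" (pixels), "xyz" and "rotation" of the camera in the world. Camera axes: x right, y down, z forward; pixel columns grow to the right and rows downward; lengths in m; the calibration is good to about 2 mm. A picture is of the moment at which its call begins. There is no depth.
- bot.close_job(): hands the job in, once; it reports no verdict.
The state is a dict: "clock": time; "q": joint angles; "qd": joint speeds; "tau": joint torques, N m; "tool_pos": TCP position; "ee_rot": TCP orientation; "ft_force": force on the tool from outside, world axes, zero at the start; "ft_torque": the same for the moment, N m; "finger_gap": opening from 0.0 (shut) to 1.0 (fully open).
Only numpy, scipy, OpenCV 4.12 (cv2) and the standard library are available. Lean on these libraries where they do the work, as an engineer would, in place of code of your own. Each camera call takes 0.05 s, during which the arm holds its last target. There are 200 camera calls.

### The job

We want to hang this length of strut channel, with its clamp and shaft stub, from a single rod, so find its balance point: lay it squarely across the top edge of the wooden fulcrum stand, right way up with the clamp on top, and let go so that it stays balanced there by itself, level, touching nothing but the stand. Leave the other things on the bench where they are.

Things in the scene. Friction and masses are not known exactly. Their poses are not given: they have to be found in the camera images.
- strut: The long part: straight steel strut channel, 340 long x 41 wide x 41 tall, U section of 3 mm steel, flat closed back underneath, slot along the top; about 0.50 kg (+-8 %) without its clamp, evenly spread. Lies on the bench slot up, in any heading. Origin: centre of its underside at mid-length; x along its length, z up. With its clamp its balance point is not at mid-length.
- clamp (a joint): The load on the strut: dark clamp 30 mm long with a crosswise stub of steel shaft (27 thick, 64 long) on the strut's top, up to 78 mm above the strut's underside; about 0.34 kg (+-8 %), centred on its middle. Bolted tight, does not slide. Value: position (m) of its middle along the strut's +x from mid-length, 0.07 to 0.14, differing between starts.
- stand: The fulcrum, fixed to the bench: a wooden board on edge on a 100 x 90 x 14 mm foot. Its level top edge is 80 mm above the bench, 20 mm thick along the stand's x, 60 mm long along its y. Origin: centre of the foot's underside, right under the middle of the top edge. x is level and square to the board: a strut laid across lies along x, either way round.
- elbow: Bystander: dark iron pipe elbow, 46 mm legs, 40 mm tall, lying near the strut. Origin: under the corner.
- hexcap: Bystander: brass hexagonal cap, 44 mm across, 32 mm tall, near the strut. Origin: centre of its underside.
- switchbox: Bystander: black switch box, 45 x 45 x 50 mm tall, near the stand. Origin: centre of its underside.
- junction: Bystander: brown round junction box, 88 mm across, 34 mm tall, near the stand. Origin: centre of its underside.
- tape: Bystander: white roll, 70 mm across, 24 mm tall, far from the robot in the middle. Origin: centre of its underside.
Mind the look-alikes: they are no part of the job. Several things look just like the stand: the one meant starts nearest to the robot's base.

How it is judged:
At the end, for the whole second after the job is handed in: The strut rests by itself on the stand's top edge (80 mm up, within 10 mm, the stand carrying at least 6 N, nearly all its weight), slot and clamp up, level within 5 degrees, square across the edge within 20 degrees, at rest; no bystander moved more than 30 mm (angle between strut's own z axis and vertical below 0.09 rad and height (world z) of strut between 0.07 and 0.09 m and angle between the x axis of strut and the x axis of stand, either way round below 0.35 rad and contact force between strut and stand above 6 N and linear speed of strut below 0.02 m/s and angular speed of strut below 0.1 rad/s); the robot touches nothing.
It fails at once if a bystander is moved more than 30 mm (distance of any of elbow, hexcap, switchbox, junction, tape from where it was at the start of the episode above 0.03 m).
It also fails if it takes over 38 s, if anything falls off the work surface, if the arm or the gripper's body presses on something with over 40 N, if the wrist force passes 120 N, or if a joint passes its speed limit or range.

## Working session

There is one attempt and no reset: what is moved stays moved. The work goes in short steps, Python scripts to look and compute and a tool call to move; the robot and the scene stay as the last step left them, time stands still between calls to the robot, and variables do not carry over. Pictures are saved under pics/ and viewed, about 8 in all and at most 12, crops included, and the job is handed in when it is done.

Besides the shell and the picture viewer there is one more tool, called after "Request:" as name([rows], argument=value, ...), one row to a line, values as JSON. play_rows: Moves the arm, as the interface text tells. Its arguments: {"type":"object","properties":{"moves":{"type":"array"}},"required":["moves"]}

```bash
mkdir -p pics; cat > h.py <<'E'
from rig import bot
import numpy as np, cv2
def cap(n):
    c=bot.read_camera(n); c['R']=np.array(c['rotation']); c['p']=np.array(c['xyz']); return c
def cast(c,u,v,z):
    d=c['R']@np.array([(u-c['cx'])/c['fx'],(v-c['cy'])/c['fy'],1.]); return c['p']+d*(z-c['p'][2])/d[2]
def proj(c,P):
    q=c['R'].T@(np.array(P)-c['p']); return q[0]/q[2]*c['fx']+c['cx'],q[1]/q[2]*c['fy']+c['cy']
E
python3 - <<'E'
from h import *
s=bot.sense(); print(s,bot.grip_depth)
for n in('top','side'):
    c=cap(n); cv2.imwrite(f'pics/{n}1.png',c['pixels']); print(n,c['p'],c['R'].round(3).tolist(),c['fx'],c['cx'],c['cy'])
    np.save(n+'.npy',c,allow_pickle=True)
E
```

```text
{'clock': 0.0, 'q': array([ 1.14771617e+00,  3.79371241e-01,  1.73476425e+00, -2.66730431e-05,
        1.02851376e+00, -3.32892266e-02]), 'qd': array([0.00108214, 0.00145912, 0.00055632, 0.00049103, 0.00096794,
       0.00048633]), 'tau': array([-3.42554675e-03, -7.63707590e+01, -4.34380710e+01,  6.49147318e-02,
        4.23520838e-02, -7.26447706e-05]), 'tool_pos': array([0.26584119, 0.64713653, 0.21332254]), 'ee_rot': array([[-9.24993760e-01,  3.79982071e-01, -4.12976636e-04],
       [ 3.79982295e-01,  9.24993248e-01, -9.72816629e-04],
       [ 1.23477226e-05, -1.05677312e-03, -9.99999442e-01]]), 'ft_force': array([-0.55904002, -0.52636491,  0.80832236]), 'ft_torque': array([-0.00235778,  0.00215886,  0.03515865]), 'finger_gap': 0.9955102112483025} 0.0188
top [0.34392853 0.06298923 1.12085781] [[-0.012, -0.983, 0.185], [-1.0, 0.012, -0.001], [-0.001, -0.185, -0.983]] 434.66077965455304 323.9794045557881 198.54880010109798
side [-0.09609113 -0.60667557  0.76599943] [[0.71, -0.424, 0.562], [-0.704, -0.432, 0.564], [0.004, -0.796, -0.605]] 467.9872795927636 323.82757607929335 186.67661308497063
```

View pics/top1.png

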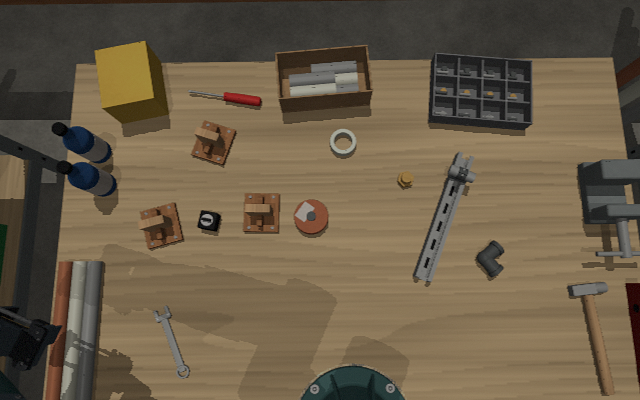

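View pics/side1.png

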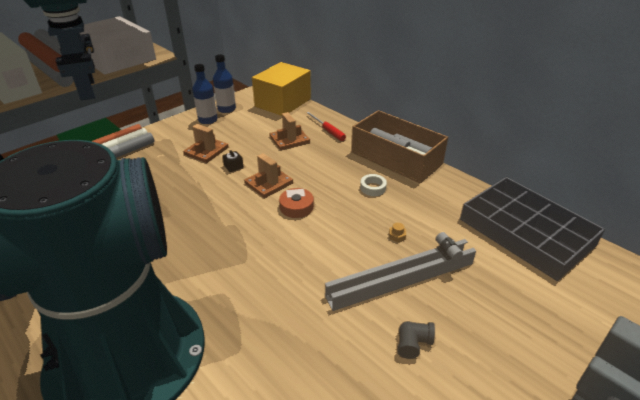

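The top view shows the strut running from about (424,280) to (462,156), with the clamp near (461,173). There are three stands, at (161,227), (262,213) and (214,143). I'll work out which is nearest the base and enlarge both areas.

```bash
python3 - <<'E'
from h import *
c=np.load('top.npy',allow_pickle=True).item(); im=c['pixels']
for u,v in((161,227),(262,213),(214,143)):
    p=cast(c,u,v,.014); print('stand',p.round(3),np.hypot(*p[:2]).round(3))
for n,u,v,z in(('strut near',424,280,.04),('strut far',462,156,.04),('clamp',461,173,.065),('elbow',490,260,.02),('hexcap',405,180,.02),('switch',208,221,.04),('junction',311,217,.03)): print(n,cast(c,u,v,z).round(3))
a=cv2.resize(im[145:290,400:510],None,fx=4,fy=4,interpolation=cv2.INTER_CUBIC)
b=cv2.resize(im[180:245,230:330],None,fx=3.5,fy=3.5,interpolation=cv2.INTER_CUBIC)
o=np.zeros((580,800,3),np.uint8); o[:,:440]=a; o[:b.shape[0],445:445+b.shape[1]]=b
cv2.imwrite('pics/z1.png',o)
for u,v in((262,213),(424,280),(461,173)): print(cv2.cvtColor(im[v:v+1,u:u+1],cv2.COLOR_BGR2HSV))
E
```

```text
stand [0.483 0.479 0.014] 0.681
stand [0.516 0.221 0.014] 0.562
stand [0.706 0.352 0.014] 0.789
strut near [ 0.342 -0.181  0.04 ]
strut far [ 0.655 -0.296  0.04 ]
clamp [ 0.604 -0.282  0.065]
elbow [ 0.389 -0.353  0.02 ]
hexcap [ 0.598 -0.15   0.02 ]
switch [0.494 0.353 0.04 ]
junction [0.502 0.095 0.03 ]
[[[ 16 127  56]]]
[[[ 23   9 116]]]
[[[75 11 47]]]
```

View pics/z1.png

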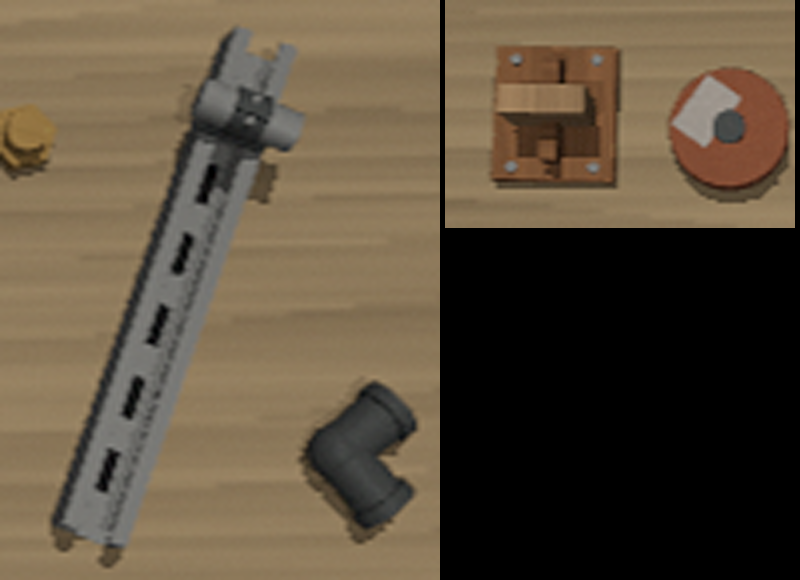

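The zoomed view shows the nearest stand at about (0.516, 0.22), with its edge along world y. The strut heads about -20°, with the clamp about 0.11 m toward its far end. I'll move toward the stand first and look from the wrist on the way.

Request:
play_rows([
  [[1,-4,-3,0,0],[1,-8,-6,0,0],[1,-12,-9.5,0,0],[1,-16,-13,0,0],[1,-20,-16,0,0],[1,-24,-19,0,0],[1,-27,-22,0,0],[1,-31,-25,0,0],[1,-34,-27.5,0,0],[1,-37,-29.5,0,0]],
])

```text
clock: 0.93
tool_pos: [0.4674, 0.2808, 0.2136]
ee_rot: [[-0.925, 0.38, -0.001], [0.38, 0.925, -0.001], [0.0, -0.001, -1.0]]
ft_force: [1.0, 0.9, -0.2]
finger_gap: 0.998
```

```bash
python3 - <<'E'
from h import *
s=bot.sense(); print(s['clock'],s['tool_pos'],s['ee_rot'].round(4).tolist(),s['q'].round(2))
c=cap('wrist'); cv2.imwrite('pics/w1.png',c['pixels']); np.save('w1.npy',c,allow_pickle=True); print(c['p'],c['R'].round(3).tolist(),c['fx'])
E
```

```text
0.9333 [0.4674329  0.28075431 0.21355608] [[-0.9251, 0.3798, -0.0006], [0.3798, 0.9251, -0.001], [0.0002, -0.0011, -1.0]] [ 0.5   0.14  2.05 -0.    0.96 -0.68]
[0.38919148 0.31364138 0.38420028] [[0.38, 0.883, 0.275], [0.925, -0.362, -0.114], [-0.001, 0.298, -0.955]] 295.88192043248716
```

View pics/w1.png

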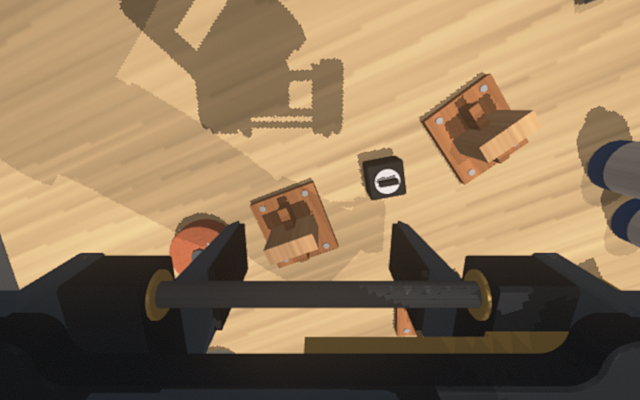

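The wrist view shows the stand at about (295,225). The foot corners are near (250,202), (308,180), (338,240) and (285,268), and the board's top edge is light. I'll get the corners from a mask.

```bash
python3 - <<'E'
from h import *
for f,box in(('w1.npy',(240,172,350,275)),('top.npy',(238,188,286,238))):
    c=np.load(f,allow_pickle=True).item(); x0,y0,x1,y1=box; im=c['pixels']
    h=cv2.cvtColor(im,cv2.COLOR_BGR2HSV)[y0:y1,x0:x1]
    bright=np.percentile(h[...,2],95); print(f,bright,h[(y1-y0)//2,(x1-x0)//2])
    for lo,hi,z,nm in(((0,145,30),(14,255,255),.014,'foot'),):
        m=cv2.inRange(h,lo,hi); m=cv2.morphologyEx(m,cv2.MORPH_CLOSE,np.ones((5,5)))
        k=max(cv2.findContours(m,0,2)[0],key=cv2.contourArea)[:,0,:]+[x0,y0]
        P=np.array([cast(c,u,v,z)[:2] for u,v in k]).astype(np.float32)
        print(nm,cv2.contourArea(k),cv2.minAreaRect(P),len(P))
c=np.load('w1.npy',allow_pickle=True).item()
cv2.imwrite('pics/w1z.png',cv2.resize(c['pixels'][170:280,235:350],None,fx=5,fy=5,interpolation=cv2.INTER_CUBIC))
P=[cast(c,u,v,.014).round(3)[:2] for u,v in((250,202),(308,180),(338,240),(285,268))];print(P)
E
```

```text
w1.npy 226.0 [ 14 127  88]
foot 1843.0 ((0.5203537344932556, 0.22600582242012024), (0.08828975260257721, 0.1008756011724472), 88.46110534667969) 268
top.npy 150.0 [ 16 127  56]
foot 871.0 ((0.5181021094322205, 0.22320877015590668), (0.08757548034191132, 0.09641094505786896), 89.32704162597656) 32
[array([0.466, 0.185]), array([0.467, 0.267]), array([0.56 , 0.272]), array([0.572, 0.187])]
```

View pics/w1z.png

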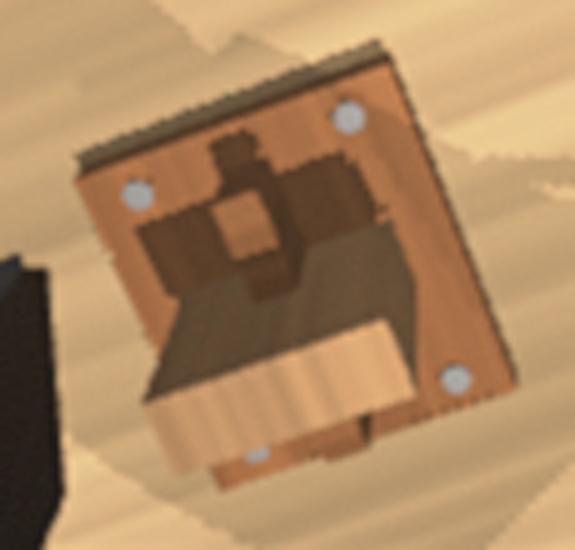

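The crop shows the board's top face with corners near (147,402), (385,320), (415,390) and (180,475). I'll cast those onto z=0.08 and move on to the strut.

```bash
python3 - <<'E'
from h import *
c=np.load('w1.npy',allow_pickle=True).item()
P=np.array([cast(c,235+u/5,170+v/5,.08)[:2] for u,v in((147,402),(385,320),(415,390),(180,475))],np.float32);print(P,P.mean(0),cv2.minAreaRect(P))
s=bot.sense(); print((s['ee_rot'].T@(np.array([.52,-.25,.2136])-s['tool_pos'])*100).round(1))
E
```

```text
[[0.5102634  0.19751906]
 [0.5120829  0.25550655]
 [0.5306201  0.25514725]
 [0.5300925  0.19654699]] [0.5207647  0.22617996] ((0.5207400321960449, 0.2260335087776184), (0.05859948694705963, 0.019844209775328636), 88.88961029052734)
[-24.7 -46.7   0.1]
```

Request:
play_rows([
  [[1,-1.5,-3.8,0,0],[1,-3,-7.6,0,0],[1,-4.5,-11.4,0,0],[1,-6,-15.2,0,0],[1,-7.5,-19,0,0],[1,-9,-22.8,0,0],[1,-10.5,-26.6,0,0],[1,-12,-30.4,0,0],[1,-13.5,-34.2,0,-1],[1,-15,-38,0,-2]],
])

```text
clock: 1.82
tool_pos: [0.4633, -0.1342, 0.2145]
ee_rot: [[-0.937, 0.349, 0.0], [0.349, 0.937, -0.002], [-0.001, -0.002, -1.0]]
ft_force: [1.2, 0.7, -0.9]
finger_gap: 1.001
```

Request:
play_rows([
  [[1,-1,-3,0,0],[1,-2,-6,0,0],[1,-3,-9,0,0],[1,-3.5,-10.5,0,0],[1,-3.5,-10.5,0,0],[1,-3.5,-10.5,0,0],[1,-3.5,-10.5,0,0],[1,-3.5,-10.5,0,0],[1,-3.5,-10.5,0,0],[1,-3.5,-10.5,0,0]],
])

```text
clock: 2.65
tool_pos: [0.4596, -0.2441, 0.2148]
ee_rot: [[-0.938, 0.348, 0.0], [0.348, 0.938, -0.002], [-0.001, -0.002, -1.0]]
ft_force: [0.6, -0.0, 0.1]
finger_gap: 0.998
```

```bash
python3 - <<'E'
from h import *
s=bot.sense(); print(s['clock'],s['tool_pos'],s['ee_rot'].round(4).tolist(),s['q'].round(2))
c=cap('wrist'); np.save('w2.npy',c,allow_pickle=True); cv2.imwrite('pics/w2.png',c['pixels'])
E
```

```text
2.65 [ 0.45959523 -0.24411469  0.21480876] [[-0.9376, 0.3477, 0.0004], [0.3477, 0.9376, -0.0022], [-0.0011, -0.0019, -1.0]] [-0.53  0.09  2.1  -0.    0.95 -1.75]
```

View pics/w2.png

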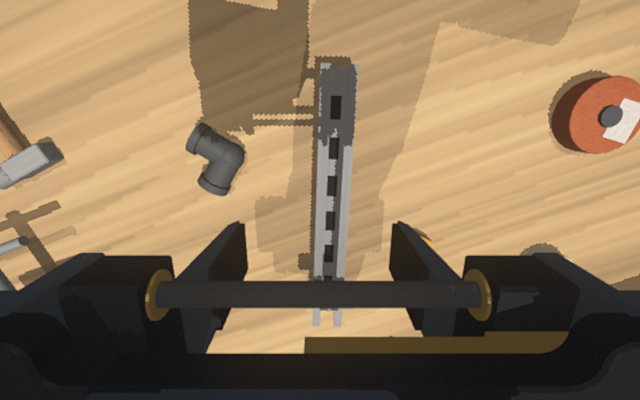

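The wrist view shows the strut running nearly vertically at columns 313–355, with its near end at row 65. The clamp is hidden behind the gripper bar, so I'll move 8 cm outward and look again.

Request:
play_rows([
  [[1,-3,0.5,0,0],[1,-6,1,0,0],[1,-8,1.5,0,0],[1,-8,1.5,0,0],[1,-8,1.5,0,0],[1,-8,1.5,0,0],[1,-8,1.5,0,0],[1,-8,1.5,0,0],[1,-8,1.5,0,0],[1,-8,1.5,0,0]],
])

```text
clock: 3.53
tool_pos: [0.5395, -0.258, 0.215]
ee_rot: [[-0.937, 0.348, 0.001], [0.348, 0.937, -0.002], [-0.001, -0.002, -1.0]]
ft_force: [-0.6, 0.2, 0.2]
finger_gap: 0.997
```

```bash
python3 - <<'E'
from h import *
s=bot.sense(); print(s['clock'],s['tool_pos'],s['ft_torque'],s['ft_force'])
c=cap('wrist'); np.save('w3.npy',c,allow_pickle=True)
cv2.imwrite('pics/w3.png',cv2.resize(c['pixels'][:300,260:420],None,fx=2,fy=2,interpolation=cv2.INTER_CUBIC))
E
```

```text
3.5333 [ 0.5395187  -0.25801539  0.21504837] [0.04683231 0.01661773 0.05675059] [-0.56279112  0.16630115  0.23275819]
```

View pics/w3.png

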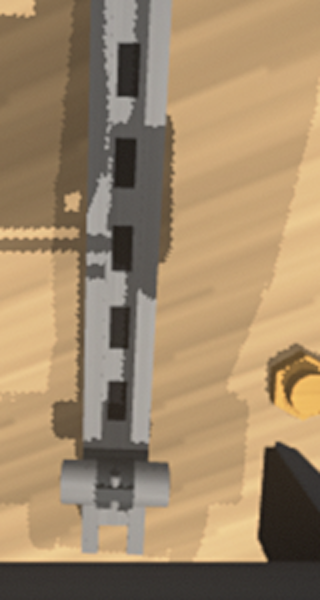

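The view shows the clamp shaft centred at about crop (116,483), i.e. pixel (318,241). The far end is at row 276, with rim outer edges at crop (82,540)/(144,540) and (86,300)/(156,300).

```bash
python3 - <<'E'
from h import *
c=np.load('w3.npy',allow_pickle=True).item(); t=np.load('top.npy',allow_pickle=True).item()
g=lambda u,v,z:cast(c,260+u/2,v/2,z)[:2]
a=[(g(l,y,.041)+g(r,y,.041))/2 for l,r,y in((82,144,540),(84,149,430),(86,156,300),(90,172,4))]
print([np.linalg.norm(g(l,y,.041)-g(r,y,.041)).round(4) for l,r,y in((82,144,540),(84,149,430),(86,156,300),(90,172,4))])
print(np.round(a,4)); d=a[0]-a[2]; d/=np.linalg.norm(d); print('heading',np.degrees(np.arctan2(d[1],d[0])),np.degrees(np.arctan2(*(a[0]-a[3])[::-1])))
far=(g(82,552,.041)+g(142,552,.041))/2; cl=g(116,483,.07)
near=(cast(t,415.5,275.5,.041)+cast(t,431,281.2,.041))[:2]/2; fart=(cast(t,459.5,152,.041)+cast(t,473,156.2,.041))[:2]/2
w2=np.load('w2.npy',allow_pickle=True).item(); nw=cast(w2,337,64,.041)[:2]
print('far',far,fart,'clamp',cl,'near',near,nw,'len',np.linalg.norm(far-near),np.linalg.norm(far-nw))
u=(far-nw)/np.linalg.norm(far-nw); print('heading',np.degrees(np.arctan2(u[1],u[0])))
mid=far-.17*u; D=(cl-mid)@u; com=mid+u*D*.405; print('clamp pos',D,'com',com)
s=bot.sense(); print((s['ee_rot'].T@(np.r_[com,.012]-s['tool_pos'])*100).round(2))
E
```

```text
[np.float64(0.0409), np.float64(0.0403), np.float64(0.0406), np.float64(0.0414)]
[[ 0.6523 -0.3019]
 [ 0.5806 -0.2728]
 [ 0.5061 -0.2424]
 [ 0.3682 -0.1862]]
heading -22.139174123604935 -22.15171287155667
far [ 0.66054018 -0.3056553 ] [ 0.65952844 -0.30661116] clamp [ 0.60131894 -0.28076462] near [ 0.34605841 -0.17882996] [ 0.34645864 -0.18039962] len 0.33909210134730944 0.33813636125316954
heading -21.742107774230092
clamp pos 0.10577147996350178 com [ 0.5424239  -0.25855054]
[-0.26  0.09 20.3 ]
```

Request:
play_rows([
  [[1,-0.3,0.2,3,2],[1,-0.3,0.2,6,2],[1,-0.3,0.2,10,2],[1,-0.3,0.2,14,2],[1,-0.3,0.2,17,2],[1,-0.3,0.2,19,2],[1,-0.3,0.2,20.2,2],[1,-0.3,0.2,20.2,2],[1,-0.3,0.2,20.2,2],[1,-0.3,0.2,20.2,2]],
])

```text
clock: 4.42
tool_pos: [0.5441, -0.2581, 0.0145]
ee_rot: [[-0.925, 0.38, 0.002], [0.38, 0.925, -0.003], [-0.003, -0.002, -1.0]]
ft_force: [0.1, -0.2, 0.2]
finger_gap: 1.001
```

```bash
python3 - <<'E'
from h import *
s=bot.sense(); print(s['tool_pos'],s['ft_torque'],s['ft_force'])
E
```

```text
[ 0.54414119 -0.25814683  0.01450084] [ 0.01094273 -0.022966    0.03514327] [ 0.14056251 -0.15200101  0.18445989]
```

Request:
play_rows([
  [[0.4,0,0,0,0],[0.3,0,0,0,0],[0.3,0,0,0,0],[0.3,0,0,0,0],[0.3,0,0,0,0],[0.3,0,0,0,0],[0.3,0,0,0,0],[0.3,0,0,0,0],[0.3,0,0,0,0],[0.3,0,0,0,0]],
])

```text
clock: 5.25
tool_pos: [0.5441, -0.2582, 0.0145]
ee_rot: [[-0.925, 0.38, 0.002], [0.38, 0.925, -0.003], [-0.003, -0.002, -1.0]]
ft_force: [-1.0, -1.3, 1.2]
finger_gap: 0.447
```

Request:
play_rows([
  [[0.2,0,0,-0.5,0],[0.2,0,0,-2,0],[0.2,0,0,-4,0],[0.2,0,0,-7,0],[0.2,0,0,-10,0],[0.2,0,0,-13,0],[0.2,0,0,-15,0],[0.2,0,0,-15,0],[0.2,0,0,-15,0],[0.2,0,0,-15,0]],
])

```text
clock: 6.08
tool_pos: [0.5426, -0.2571, 0.1626]
ee_rot: [[-0.925, 0.38, -0.0], [0.38, 0.925, -0.002], [-0.001, -0.002, -1.0]]
ft_force: [-1.2, 0.1, -10.1]
finger_gap: 0.449
```

Request:
play_rows([
  [[0.2,0,0,0,0],[0.2,0,0,0,0],[0.2,0,0,0,0],[0.2,0,0,0,0],[0.2,0,0,0,0],[0.2,0,0,0,0],[0.2,0,0,0,0],[0.2,0,0,0,0],[0.2,0,0,0,0],[0.2,0,0,0,0]],
])

```text
clock: 6.92
tool_pos: [0.5426, -0.2571, 0.1626]
ee_rot: [[-0.925, 0.38, -0.0], [0.38, 0.925, -0.002], [-0.001, -0.002, -1.0]]
ft_force: [0.9, -0.0, -8.7]
finger_gap: 0.448
```

```bash
python3 - <<'E'
from h import *
T=[];F=[]
for i in range(5):
    s=bot.sense(); T.append(s['ft_torque']);F.append(s['ft_force']); cap('side')
print(s['clock'],s['tool_pos'],s['finger_gap']); print(np.round(T,3),np.round(F,2))
tt=s['ee_rot'].T@np.mean(T,0); print('tool-frame torque',tt,'Fmean',np.mean(F,0),'x offset mm',tt[1]/np.mean(F,0)[2]*1000)
c=cap('side'); cv2.imwrite('pics/s2.png',c['pixels'])
E
```

```text
7.1167 [ 0.54263275 -0.25707692  0.16262038] 0.44992417795249745
[[ 0.005  0.025  0.016]
 [ 0.039 -0.016 -0.031]
 [-0.014  0.069  0.006]
 [ 0.012 -0.049 -0.005]
 [ 0.03   0.023  0.052]] [[ 0.91 -0.05 -8.71]
 [ 0.53  0.05 -8.26]
 [ 0.14 -0.88 -9.03]
 [-0.1   0.25 -7.88]
 [ 0.37 -0.11 -8.57]]
tool-frame torque [-0.00929108  0.01509631 -0.0076674 ] Fmean [ 0.36849012 -0.14756189 -8.48895652] x offset mm -1.7783465271211
```

View pics/s2.png

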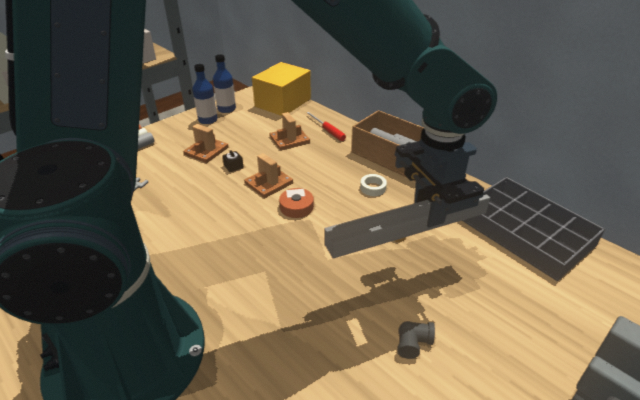

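The side view shows the strut held well clear of the bench, and it looks level. The torque readings are noisy, so I'll average more to pin down the balance point.

```bash
python3 - <<'E'
from h import *
T=[];F=[]
for i in range(40):
    s=bot.sense(); T.append(s['ee_rot'].T@s['ft_torque']);F.append(s['ft_force'][2]); cap('side')
T=np.array(T);print(s['clock'],T.mean(0),T.std(0)/40**.5,np.mean(F),'x off mm',T[:,1].mean()/np.mean(F)*1e3)
R=s['ee_rot']; print('jaw y',np.degrees(np.arctan2(R[1,1],R[0,1])), s['q'])
print((R.T@(np.array([.5205,.226,.16])-s['tool_pos'])*100).round(1))
E
```

```text
9.1667 [ 0.0028298  -0.00056365  0.00511004] [0.00413345 0.00473786 0.00504407] -8.788927078627243 x off mm 0.06413194548933844
jaw y 67.6471582541527 [-0.48046103  0.29170929  1.96437228 -0.00242457  0.88462309 -1.65959204]
[20.4 43.8  0.2]
```

The balance point is at the grasp to within about 1 mm. I'll carry the strut over the stand, turning it about -21°.

Request:
play_rows([
  [[0.2,0.6,1.2,0,-1],[0.2,1.6,3.4,0,-3],[0.2,3,6.4,0,-5.5],[0.2,4.4,9.4,0,-8],[0.2,5.8,12.4,0,-10.5],[0.2,7.2,15.4,0,-13],[0.2,8.6,18.4,0,-15.5],[0.2,10,21.4,0,-18],[0.2,11.4,24.4,0,-20],[0.2,12.8,27.4,0,-21]],
])

```text
clock: 10.05
tool_pos: [0.5279, 0.0469, 0.1622]
ee_rot: [[-1.0, 0.021, 0.0], [0.021, 1.0, -0.002], [-0.0, -0.002, -1.0]]
ft_force: [1.6, -0.4, -8.6]
finger_gap: 0.45
```

```bash
python3 - <<'E'
from h import *
s=bot.sense(); R=s['ee_rot']; print(s['tool_pos'],'jaw y',np.degrees(np.arctan2(R[1,1],R[0,1])))
print((R.T@(np.array([.5205,.226,.16])-s['tool_pos'])*100).round(1))
E
```

```text
[0.52793278 0.04688163 0.16215098] jaw y 88.79006490374799
[ 1.1 17.9  0.2]
```

Request:
play_rows([
  [[0.2,0.2,3,0,0],[0.2,0.4,6,0,0],[0.2,0.6,9,0,0],[0.2,0.8,12,0,0],[0.2,1,15,0,0],[0.2,1.1,17,0,0],[0.2,1.1,17.9,0,0],[0.2,1.1,17.9,1.5,0],[0.2,1.1,17.9,3,0],[0.2,1.1,17.9,4,0]],
])

```text
clock: 10.88
tool_pos: [0.5201, 0.2259, 0.1207]
ee_rot: [[-1.0, 0.021, -0.001], [0.021, 1.0, -0.002], [0.001, -0.002, -1.0]]
ft_force: [-0.4, 0.1, -9.4]
finger_gap: 0.448
```

```bash
python3 - <<'E'
from h import *
s=bot.sense(); R=s['ee_rot']; print(s['tool_pos'],s['ft_force'],'jaw y',np.degrees(np.arctan2(R[1,1],R[0,1])))
print((R.T@(np.array([.5205,.226,.0945])-s['tool_pos'])*100).round(2))
c=cap('side'); cv2.imwrite('pics/s3.png',cv2.resize(c['pixels'][90:260,150:410],None,fx=3,fy=3))
E
```

```text
[0.52008365 0.22587127 0.12071404] [-0.3638522   0.05837173 -9.43390808] jaw y 88.82460206646016
[-0.04  0.02  2.62]
```

View pics/s3.png

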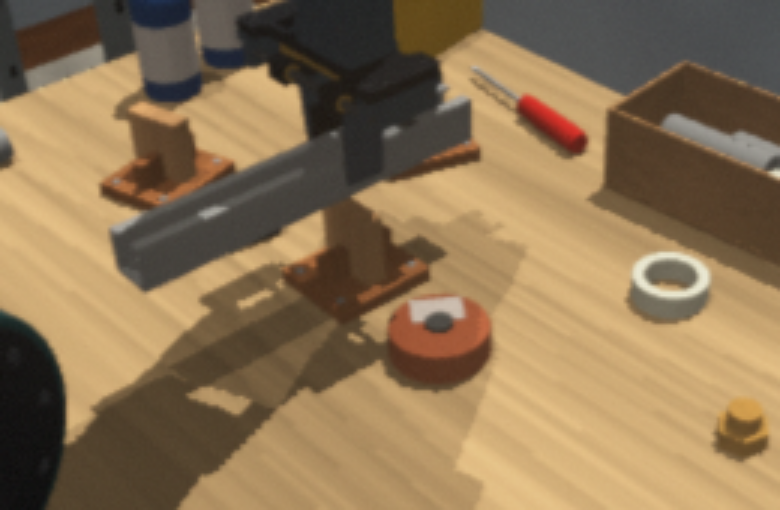

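The side view shows the strut over the nearest stand, gripped above the board. I'll lower it and watch the force.

Request:
play_rows([
  [[0.2,0,0,0.8,0],[0.2,0,0,1.5,0],[0.2,0,0,2,0],[0.2,0,0,2.2,0],[0.2,0,0,2.4,0],[0.2,0,0,2.5,0],[0.2,0,0,2.5,0],[0.2,0,0,2.5,0],[0.2,0,0,2.5,0],[0.2,0,0,2.5,0]],
])

```text
clock: 11.77
tool_pos: [0.5195, 0.2253, 0.0945]
ee_rot: [[-1.0, 0.021, -0.002], [0.021, 1.0, -0.003], [0.002, -0.003, -1.0]]
ft_force: [-2.1, -1.5, -2.4]
finger_gap: 0.446
```

Request:
play_rows([
  [[0.2,0,0,0.05,0],[0.2,0,0,0.05,0],[0.2,0,0,0.05,0],[0.46,0,0,0.05,0],[0.47,0,0,0.05,0],[0.48,0,0,0.05,0],[0.49,0,0,0.05,0],[0.5,0,0,0.05,0],[0.51,0,0,0.05,0],[0.52,0,0,0.05,0]],
])

```text
clock: 12.6
tool_pos: [0.5195, 0.2253, 0.094]
ee_rot: [[-1.0, 0.021, -0.002], [0.021, 1.0, -0.003], [0.002, -0.003, -1.0]]
ft_force: [-0.3, -0.6, 0.2]
finger_gap: 0.52
```

```bash
python3 - <<'E'
from h import *
s=bot.sense(); print(s['tool_pos'],s['ft_force'],s['finger_gap'])
c=cap('side'); cv2.imwrite('pics/s4.png',cv2.resize(c['pixels'][90:260,150:410],None,fx=3,fy=3))
E
```

```text
[0.51950722 0.22534137 0.09400093] [-0.27351542 -0.59838921  0.1789769 ] 0.5196043262882314
```

View pics/s4.png

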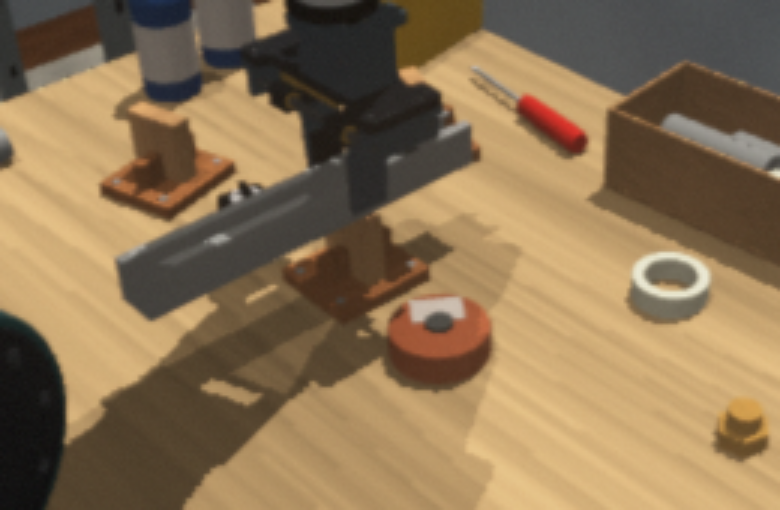

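The strut is released and looks level, with no force on the tool. I'll open fully and rise straight up.

Request:
play_rows([
  [[0.65,0,0,0,0],[0.8,0,0,0,0],[1,0,0,0,0],[1,0,0,0,0],[1,0,0,-0.5,0],[1,0,0,-2,0],[1,0,0,-4,0],[1,0,0,-7,0],[1,0,0,-10,0],[1,0,0,-13,0]],
])

```text
clock: 13.48
tool_pos: [0.5195, 0.2256, 0.2257]
ee_rot: [[-1.0, 0.021, -0.002], [0.021, 1.0, -0.003], [0.002, -0.003, -1.0]]
ft_force: [-0.0, -0.2, -0.6]
finger_gap: 0.998
```

Request:
play_rows([
  [[1,0,0,-4,0],[1,0,0,-5,0],[1,0,0,-5,0],[1,0,0,-5,0],[1,0,0,-5,0],[1,0,0,-5,0],[1,0,0,-5,0],[1,0,0,-5,0],[1,0,0,-5,0],[1,0,0,-5,0]],
])

```text
clock: 14.32
tool_pos: [0.5195, 0.2257, 0.2753]
ee_rot: [[-1.0, 0.021, -0.003], [0.021, 1.0, -0.003], [0.003, -0.003, -1.0]]
ft_force: [-0.1, -0.8, -0.2]
finger_gap: 1.002
```

```bash
python3 - <<'E'
from h import *
a=cap('side'); t0=bot.sense()
for i in range(20): b=cap('side')
d=cv2.absdiff(a['pixels'],b['pixels'])[90:260,150:410].max(2); print('changed px',(d>40).sum(),bot.sense()['clock'],bot.sense()['tool_pos'])
cv2.imwrite('pics/s5.png',cv2.resize(b['pixels'][90:260,150:410],None,fx=3,fy=3))
E
```

```text
changed px 1 15.3667 [0.5196107  0.22575133 0.275659  ]
```

View pics/s5.png

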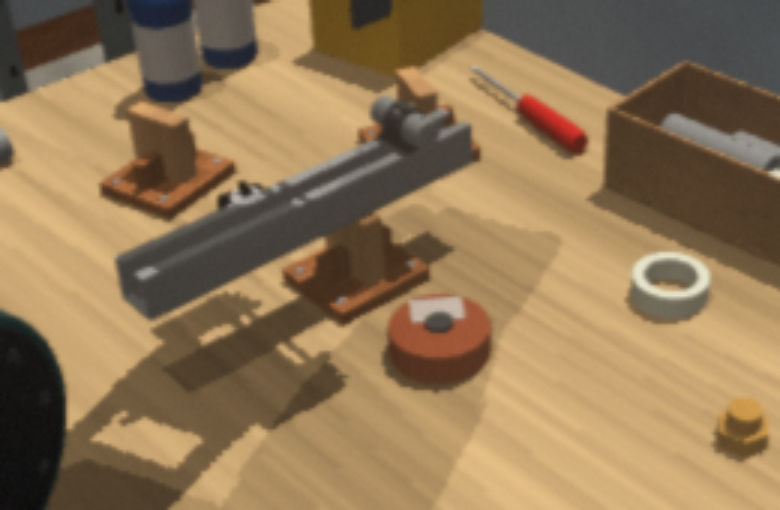

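The strut sits level across the stand with the clamp on top. It didn't move over 1 s, and the gripper is well clear.

```bash
python3 -c "
from rig import bot
print(bot.close_job())"
```

```text
the job is handed in; nothing more can be done
None
```

The strut is balanced by itself on the stand nearest the base, clamp up, and the job is handed in at about 15.4 s of the 38 s allowed.

- **Finding the balance point:** The images put the clamp about 106 mm from mid-length, which put the balance point about 43 mm from mid-length. I gripped there, lifted, and averaged 40 torque readings. Those put the balance point within about 1 mm of the grip; an earlier set of 5 noisy readings had suggested 1.8 mm.
- **Placing it:** I set that point on the middle of the stand's top edge, about 1 mm off and square to within about 1°. I lowered it until the stand took the load, then opened the gripper and rose straight up.
- **Last checks:** The tool read about 0 N after release. Side pictures 1 s apart showed no movement. The strut looked level by eye, which I did not measure. The junction box, tape and hexcap looked unmoved in the final view. I did not check the elbow again after the lift, and the switch box was partly hidden by the strut at the end. The arm reported no contact with any of them, and no check failed.

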